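# Release the ratchet pawl and lower the chip guard

## Task

The clear chip guard beside the toolpost is held up by its ratchet. Press the red pad of the pawl down until the pawl snaps over and stays free of the teeth, then push the guard's black cross handle down, without slamming, until the arm sits on its rubber stop; leave the pawl free and the guard down. Use only the outside of the fingers: grasp and lift nothing, do not raise or force the guard while the pawl still holds it, and leave the loose things around it where they are.

Things in the scene. Friction and masses are not known exactly. Their poses are not given: they have to be found in the camera images.
- stand: Fixed grey stand carrying all below. Origin on the table, z up. Base plate x -80..100, y -195..155, 20 mm high. Guard hinge: line along the stand's x through (0, 45, 130) mm. Toolpost 70 mm square, 101 high, at (22, -60). Rubber stop of the guard arm, 22 wide, top z 120, at (0, -127). Cheek plate with hinge and pawl: x -28..-16, y 5..131, z to 140, its ear z to 188 at y 103..131.
- guard (a joint): Guard hinge angle, rad: 0 = arm 60 deg above level, grows downward, 1.047 = level on its stop; arm elevation e = 1.047 - value. Starts at 0.1 to 0.5. Guard 0.5 kg; stiff hinge (friction 1.1 N m), stays where left; lowering takes 3 to 12 N at the handle once the pawl is free. With the pawl in the teeth (12 deg apart) it goes down 0.21 rad at most, then locks; pushed up it clicks over them.
- handle_mid (a point): Middle of the guard's black round cross handle (diameter 22, 90 long, parallel to the hinge) at the end of its yellow arm (bar 12 wide, 16 high). In the stand's frame at (0, 45 - 205 cos e, 130 + 205 sin e) mm, e = arm elevation. The clear shield (3 mm) hangs 45 mm to the arm's -x side, 45 to 175 mm from the hinge, from 28 above to 78 below the arm's centre line.
- pawl (a joint): Angle of the rocking pawl, rad: 0 to 0.1 = its pin lies in or on the teeth (held); grows as the red pad is pressed. Over-centre spring: past about 0.16 it snaps on by itself to its end at 0.32 and stays free. Starts in the teeth. Pressing takes about 6 N at the pad.
- pad_top (a point): Centre of the top face of the red press pad (40 x 40, 7 thick) at the outer, +y end of the pawl; in the stand's frame at (0, 162, 195 to 200) mm while the pawl holds. It turns about a pivot along the stand's x at (0, 117, 175) mm: the pad's centre goes down 3 to 7 mm to the snap point, 10 to 15 mm in all. Nothing stands below or beyond it.
- bush: Loose flanged brass bush, diameter 32 (flange), 32 high, standing on the base plate beyond the toolpost; leave alone. Origin under its centre.
- toolholder: Loose dark steel tool holder 22 by 85 by 22 high, lying on the base plate beyond the ratchet; leave alone. Origin under its centre.
- chuck_key: Loose steel T-shaped chuck key, 105 by 90 mm, 18 high, on the table; leave alone. Origin under its middle.
- oil_bottle: Loose yellow oil bottle, diameter 56, 130 high; leave alone. Origin under its centre.
- mug: Loose white mug, diameter 72, 85 high; leave alone. Origin under its centre.
- paste_can: Loose green can, diameter 68, 75 high; leave alone. Origin under its centre.
- spanner: Loose steel spanner, 160 long, lying on the table; leave alone. Origin under its middle.
- chip_brush: Loose brush with wooden handle, 180 long, lying on the table; leave alone. Origin under its middle.

How it is judged:
By the outcome, as a careful person would: the job done as asked, in the order asked, and still so for the second after the job is handed in, with the robot touching nothing.
It also fails if it takes over 40 s, if anything falls off the work surface, if the arm or the gripper's body presses on something with over 40 N, if the wrist force passes 120 N, or if a joint passes its speed limit or range.

## Robot

A 7-joint arm with a two-finger parallel gripper is mounted at the origin on the work surface. World frame = base frame: x ahead of the robot, y to its left, z up, the work surface at z = 0. Lengths are in m, angles in rad, forces in N, time in s.
With the tool pointing down it reaches from about 0.4 to 0.85 m from the base axis. Payload 4.5 kg.
Tool frame: the origin (TCP) lies midway between the tips of the shut fingers; the grasp point (between the pads) lies 19 mm behind it; z points along the fingers, y is the direction in which the jaws open and shut (so a half turn about z gives the same grasp; the last joint's range is limited). The gripper opens to 88 mm and grips with 3 to 60 N. Pads are 18 mm wide; open, the fingers measure 123 mm over their backs; the gripper's body (75 mm by 187 mm) begins 45 mm behind the grasp point.
Start: joints at [-1.217, 0.689, -0.195, 1.565, 0.157, 0.902, -0.215], TCP at [0.196, 0.593, 0.239] pointing down, gripper open.
Joint ranges: [-3.01, 3.01], [-0.46, 2.08], [-1.47, 1.51], [0.13, 2.56], [-1, 4.14], [0.04, 2.09], [-2.66, 2.66]. Speed limits (rad/s): [2.57, 2.57, 3.14, 3.14, 3.14, 3.14, 3.14].

## Interface

Orientations are given as a unit quaternion [x, y, z, w].
In Python, from plant import get_state, snapshot, finish_job, find_in gives the robot as it stands.
- The arm moves only by the shell command python3 -m creep 'ROWS' [OPENING] [FORCE]. ROWS is JSON, one flat list of numbers, 6 for each row, row after row: the shift along the tool's x, y, z in mm, then the turn, a rotation vector about the tool's x, y, z in degrees. In form: [tx, ty, tz, wx, wy, wz, tx, ty, tz, wx, wy, wz, ...]. A call has 1 to 5 rows; each row shifts and turns the pose as measured when the row begins, along the tool's axes as they then stand; what a row does not reach is not made up. A row lasts 1/12 s, in which the tool goes at most 41.7 mm and 7.16 degrees, less where a joint would pass 70% of its speed; a pose out of reach is approached as far as the arm can. A call is refused whole if a number of a shift passes 41.7 or a number of a turn 7.16, either way. A call with a gripper value outside its range is refused whole. OPENING is the finger opening in mm, from 0 to 88.1, set as the call begins (- or left out, the last holds). The fingers move at their own pace and stop on an object; FORCE is the grip in N (left out, the last holds). Time passes only in rows, so rows that do not move let the fingers close. It gives the time, the measured TCP pose, the force and the opening at its end, in the units of the state.
- get_state(): the state, without advancing time (a new reading comes with each control period).
- snapshot(name): name is "scene" or "top" or "wrist"; returns a dict with "color" (400x640x3 uint8, red, green, blue), "intrinsics" (3x3 intrinsics, pixels), "extrinsics" (4x4, takes a point from world to camera coordinates). Camera axes: x right, y down, z forward; pixel columns grow to the right and rows downward; lengths in m; the calibration is good to about 2 mm. A picture is of the moment at which its call begins. There is no depth.
- finish_job(): hands the job in, once; it reports no verdict.
Trained networks look in the newest picture that a camera, given by its name, has taken for a name from the list of things; names that differ only in an ending like _2 or _b are one class to them, and where a whole thing is asked for, a point or a joint stands for the part that bears it (a point fixed in the world has none). Each returns a list of dicts, best first, with "score" (0 to 1); they miss things now and then, are a little off and sometimes report something else, mostly with a low value. They report only what shows in the picture. A call takes as long as a camera call.
- find_in(thing, camera): "xy" ([column, row] in pixels, amid what is visible of it).
The state is a dict: "clock": time; "q": joint angles; "qd": joint speeds; "joint_torque": joint torques, N m; "tool_pos": TCP position; "eef_rot": TCP orientation; "contact_force": force on the tool from outside, world axes, zero at the start; "moment": the same for the moment, N m; "opening": opening from 0.0 (shut) to 1.0 (fully open).
Only numpy, scipy, OpenCV 4.12 (cv2) and the standard library are available. Lean on these libraries where they do the work, as an engineer would, in place of code of your own. Each camera call takes 0.05 s, during which the arm holds its last target.

## Working session

There is one attempt and no reset: what is moved stays moved. The work goes in short steps, Python scripts to look and compute and a shell command to move; the robot and the scene stay as the last step left them, time stands still between calls to the robot, and variables do not carry over. Pictures are saved under pics/ and viewed, and the job is handed in when it is done.

```bash
mkdir -p pics; ls; cat > h.py <<'E'
import numpy as np,cv2
from plant import *
def shot(n,f):
    s=snapshot(n); cv2.imwrite('pics/'+f+'.png',cv2.cvtColor(s['color'],cv2.COLOR_RGB2BGR)); return s
def proj(s,P):
    P=np.atleast_2d(P); c=(s['extrinsics'][:3,:3]@P.T).T+s['extrinsics'][:3,3]
    u=(s['intrinsics']@c.T).T; return u[:,:2]/u[:,2:]
E
python3 - <<'E'
from h import *
import pickle
S={}
for n in ['scene','top','wrist']:
    S[n]=shot(n,n+'0')
    print(n,np.round(np.linalg.inv(S[n]['extrinsics']),3).tolist(),S[n]['intrinsics'].tolist())
    for t in ['handle_mid','pad_top','stand','bush','toolholder','oil_bottle','mug','paste_can','chuck_key']:
        print(t,[(np.round(d['xy'],1).tolist(),round(d['score'],2)) for d in find_in(t,n)[:2]])
pickle.dump(S,open('S0.pkl','wb'))
s=get_state();print(s)
E
```

```text
pics
scene [[0.617, 0.64, -0.457, 1.135], [0.787, -0.502, 0.359, -0.488], [0.001, -0.581, -0.814, 1.315], [0.0, 0.0, 0.0, 1.0]] [[500.06288153646494, 0.0, 320.5227089048717], [0.0, 500.06288153646494, 195.9522590729227], [0.0, 0.0, 1.0]]
handle_mid [([315.9, 224.1], 0.86)]
pad_top [([348.6, 184.1], 0.92), ([426.9, 161.2], 0.18)]
stand [([324.4, 250.5], 0.8)]
bush [([450.3, 183.6], 0.42)]
toolholder [([353.8, 250.3], 0.72)]
oil_bottle [([450.4, 183.5], 0.59)]
mug [([425.6, 160.5], 0.71)]
paste_can [([192.5, 306.1], 0.91), ([325.0, 254.0], 0.59)]
chuck_key [([375.9, 147.0], 0.7), ([325.4, 251.4], 0.48)]
top [[0.028, -0.982, 0.187, 0.215], [-1.0, -0.025, 0.015, 0.004], [-0.01, -0.187, -0.982, 1.565], [0.0, 0.0, 0.0, 1.0]] [[447.61097490811795, 0.0, 312.5101548077659], [0.0, 447.61097490811795, 198.63406208412064], [0.0, 0.0, 1.0]]
handle_mid [([351.1, 170.6], 0.75), ([314.8, 163.9], 0.38)]
pad_top [([282.7, 178.9], 0.65), ([428.3, 168.2], 0.6)]
stand [([332.8, 173.9], 0.63), ([284.1, 179.0], 0.21)]
bush [([440.9, 204.6], 0.72)]
toolholder [([312.9, 164.2], 0.68)]
oil_bottle [([198.9, 15
[... 499 characters left out ...]
, 'q': array([-1.21719118,  0.68908663, -0.1945892 ,  1.56530957,  0.15728929,
        0.90248731, -0.21508715]), 'qd': array([ 7.50421700e-04, -2.19927527e-04, -9.33387213e-05,  4.93856346e-04,
        6.67176349e-05, -5.96723921e-04, -1.30169148e-04]), 'joint_torque': array([-3.77636416e-04, -5.27487051e+01, -1.26741506e+00, -1.53739733e+01,
       -5.19604585e-02, -6.87575048e-04,  1.58788822e-05]), 'tool_pos': array([0.19647397, 0.59333912, 0.23874823]), 'eef_rot': array([1.59211449e-01, 9.87244505e-01, 4.55222200e-05, 2.04515498e-07]), 'contact_force': array([ 0.21564808,  0.22637833, -0.43028925]), 'moment': array([-0.00727086,  0.03702891,  0.03874993]), 'opening': 0.9997661577011452}
```

View pics/scene0.png

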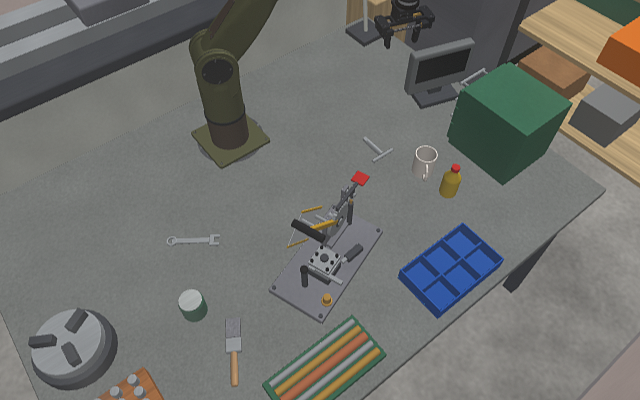

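View pics/top0.png

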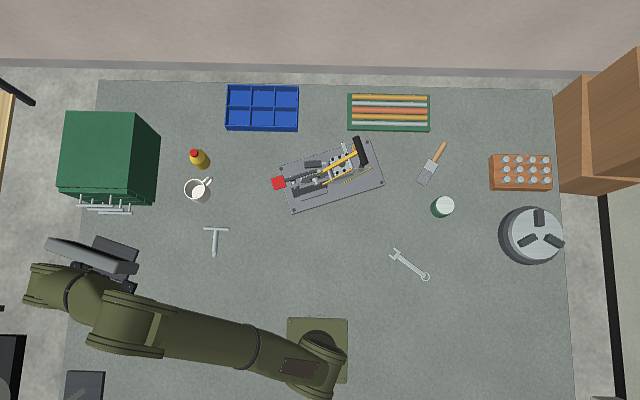

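```bash
python3 - <<'E'
import cv2,numpy as np
a=cv2.imread('pics/top0.png')[120:230,250:400];b=cv2.imread('pics/scene0.png')[160:330,255:395]
cv2.imwrite('pics/c1.png',cv2.resize(a,None,fx=5,fy=5,interpolation=cv2.INTER_CUBIC))
cv2.imwrite('pics/c2.png',cv2.resize(b,None,fx=3.5,fy=3.5,interpolation=cv2.INTER_CUBIC))
E
```

```text
(no output)
```

View pics/c1.png

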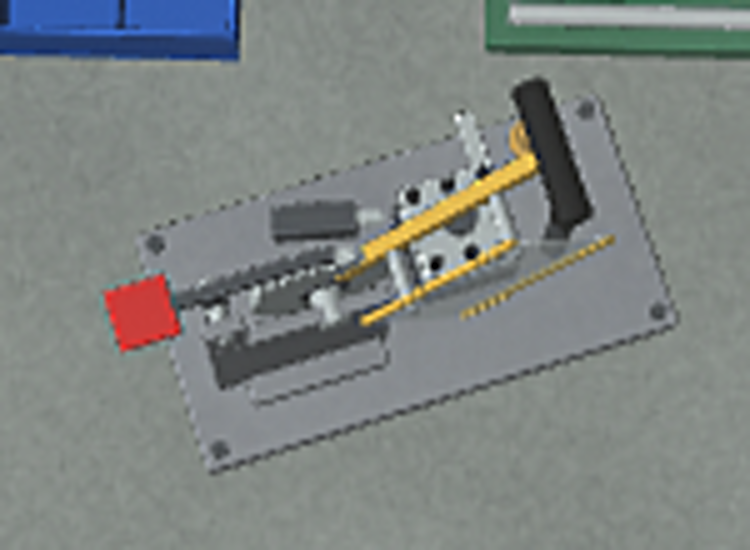

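View pics/c2.png

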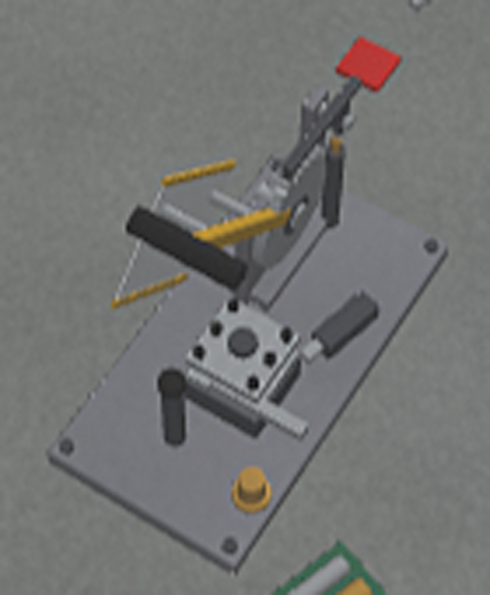

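```bash
cat > fit.py <<'E'
from h import *
import pickle
from scipy.optimize import least_squares
S=pickle.load(open('S0.pkl','rb'))
def W(p,P):
    P=np.atleast_2d(P)/1000.; c,s=np.cos(p[2]),np.sin(p[2])
    return np.c_[p[0]+c*P[:,0]-s*P[:,1],p[1]+s*P[:,0]+c*P[:,1],P[:,2]]
T=lambda u,v:(250+u/5,120+v/5)
C=lambda u,v:(255+u/3.5,160+v/3.5)
if __name__=='__main__':
    ob=[('top',(100,155,20),T(140,230)),('top',(-80,155,20),T(210,470)),('top',(-80,-195,20),T(680,320)),('top',(100,-195,20),T(600,97)),
    ('scene',(100,155,20),C(447,248)),('scene',(100,-195,20),C(235,560)),('scene',(-80,-195,20),C(50,450)),
    ('top',(0,162,197),T(143,312)),('scene',(0,162,197),C(368,63))]
    H=[('top',T(553,155)),('scene',C(188,247))]
    def r(p):
        o=[proj(S[n],W(p,P))[0]-uv for n,P,uv in ob]
        e=p[3]; h=W(p,(0,45-205*np.cos(e),130+205*np.sin(e)))
        o+=[proj(S[n],h)[0]-uv for n,uv in H]
        return np.concatenate(o)
    f=least_squares(r,[.65,.05,.3,.7],loss='soft_l1');p=f.x
    print(p,'guard',1.047-p[3]);print(r(p).reshape(-1,2).round(1))
    print('pad',W(p,(0,162,197)),'hinge',W(p,(0,45,130)))
    for e in (p[3],.3,0): print('handle',e,W(p,(0,45-205*np.cos(e),130+205*np.sin(e))))
    np.save('p.npy',p)
E
python3 fit.py
```

```text
[ 0.57869272 -0.01982559  0.33499399  0.77640506] guard 0.27059493666289536
[[-1.3  0.4]
 [-0.5 -0. ]
 [ 0.2  0.2]
 [-0.4 -1.7]
 [ 0.9 -2. ]
 [-0.6  1.8]
 [-1.7 -0. ]
 [ 0.1 -0.4]
 [-0.  -0.4]
 [-0.  -0.9]
 [-0.7 -0.2]]
pad [[0.52543303 0.1331692  0.197     ]] hinge [[0.56389836 0.02267296 0.13      ]]
handle 0.7764050633371046 [[ 0.61198154 -0.1154517   0.27364743]]
handle 0.3 [[ 0.62828471 -0.1622845   0.19058164]]
handle 0 [[ 0.63129488 -0.17093155  0.13      ]]
```

```bash
cat > d.py <<'E'
import sys
from fit import *
from scipy.spatial.transform import Rotation as R
p=np.load('p.npy')
def delta(P,quiet=0):
    s=get_state(); r=R.from_quat(s['eef_rot']); 
    t=W(p,P)[0]-s['tool_pos']
    x=np.array([-np.cos(p[2]),-np.sin(p[2]),0]) ; y=np.array([-np.sin(p[2]),np.cos(p[2]),0])
    # tool x=-stand x, y=stand y, z down
    G=R.from_matrix(np.c_[x,y,[0,0,-1]])
    c,sn=np.cos(p[2]),np.sin(p[2]); q=s['tool_pos']-[p[0],p[1],0]
    loc=np.array([c*q[0]+sn*q[1],-sn*q[0]+c*q[1],q[2]])*1000
    print('t',round(s['clock'],2),'in stand mm',loc.round(1),'F',s['contact_force'].round(1))
    print('shift tool mm',(r.inv().apply(t)*1000).round(1),'turn deg',(r.inv()*G).as_rotvec(degrees=True).round(1),'q',s['q'].round(2))
if __name__=='__main__': delta([float(v) for v in sys.argv[1:4]])
E
python3 d.py 0 162 225
python3 -m creep '[-33,-24,-5,0,0,0,-33,-24,-5,0,0,0,-33,-24,-5,0,0,0,-33,-24,-5,0,0,0,-33,-24,-5,0,0,0]' 0 20
python3 d.py 0 162 225
```

```text
t 1.5 in stand mm [-159.4  704.7  238.7] F [ 0.2  0.2 -0.4]
shift tool mm [-456.9 -333.4   13.7] turn deg [  0.    0.  -37.5] q [-1.22  0.69 -0.19  1.57  0.16  0.9  -0.22]
clock: 1.92
tool_pos: [0.3094, 0.4328, 0.2616]
eef_rot: [0.149, 0.989, 0.004, -0.004]
contact_force: [0.7, 0.0, 0.4]
opening: 0.647
t 1.92 in stand mm [-105.5  516.   261.6] F [0.7 0.  0.4]
shift tool mm [-295.1 -222.9   32.7] turn deg [  0.5  -0.4 -36.3] q [-0.88  0.54 -0.24  1.82  0.16  0.8   0.08]
```

```bash

python3 -m creep '[-32,-24,0,0,0,-7,-29,-28,0,0,0,-7,-25,-31,0,0,0,-7,-21,-34,0,0,0,-7,-17,-36,0,0,0,-7]' 0
python3 d.py 0 162 225
```

```text
clock: 2.33
tool_pos: [0.4324, 0.2645, 0.2619]
eef_rot: [-0.163, 0.987, 0.006, -0.0]
contact_force: [0.5, 0.3, -0.2]
opening: 0.269
t 2.33 in stand mm [-44.7 316.6 261.9] F [ 0.5  0.3 -0.2]
shift tool mm [ -45.7 -154.7   35.3] turn deg [ 0.6  0.1 -0.4] q [-0.35  0.53 -0.44  1.88  0.29  0.79  0.95]
```

```bash

python3 -m creep '[-11,-38,0,0,0,0,-11,-38,0,0,0,0,-11,-38,0,0,0,0,-10,-32,0,0,0,0,-2,-8,20,0,0,0]' 0
python3 d.py 0 162 215
```

```text
clock: 2.75
tool_pos: [0.5358, 0.1187, 0.2432]
eef_rot: [-0.16, 0.987, 0.004, 0.005]
contact_force: [-0.5, 0.9, 0.4]
opening: 0.006
t 2.75 in stand mm [  5.  145.  243.2] F [-0.5  0.9  0.4]
shift tool mm [ 5.6 16.8 28.3] turn deg [ 0.4  0.7 -0.8] q [-0.03  0.6  -0.43  1.8   0.33  0.8   1.27]
```

```bash

python3 -m creep '[5,18,15,0,0,0,0,0,12,0,0,0,0,0,0,0,0,0]' 0
python3 d.py 0 164 200
python3 - <<'E'
from h import *
shot('scene','s1');shot('wrist','w1')
import cv2
cv2.imwrite('pics/s1c.png',cv2.resize(cv2.imread('pics/s1.png')[120:280,270:430],None,fx=3.5,fy=3.5,interpolation=2))
E
```

```text
clock: 3.0
tool_pos: [0.5281, 0.1265, 0.2127]
eef_rot: [-0.153, 0.988, 0.002, 0.004]
contact_force: [-0.5, -0.1, 0.6]
opening: 0.003
t 3.0 in stand mm [  0.3 154.8 212.7] F [-0.5 -0.1  0.6]
shift tool mm [ 0.7  9.1 12.7] turn deg [ 0.2  0.5 -1.6] q [-0.07  0.63 -0.4   1.84  0.35  0.72  1.21]
```

View pics/s1c.png

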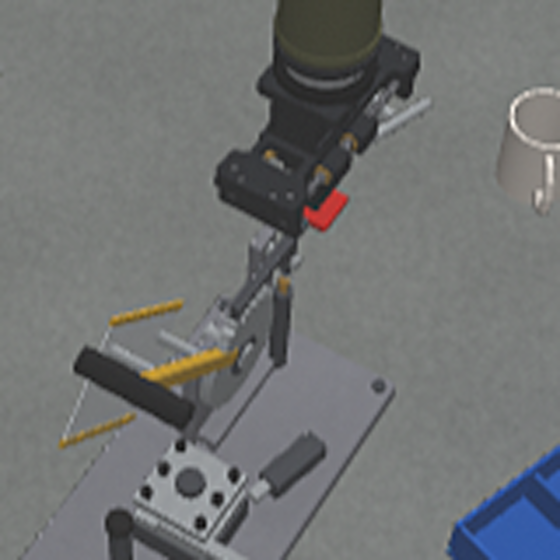

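View pics/w1.png

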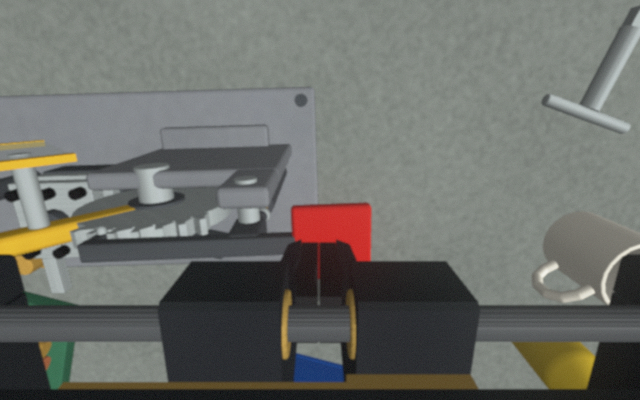

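```bash
python3 - <<'E'
from fit import *
p=np.load('p.npy')
s=snapshot('wrist')
print(proj(s,get_state()['tool_pos']))
print(proj(s,W(p,[(-20,142,199),(20,142,199),(20,182,199),(-20,182,199)])))
E
python3 -m creep '[0,9,0,0,0,-1.5,0,2,4,0,0,0]'
python3 d.py 0 164 200
```

```text
[[321.18433036 260.81677672]]
[[289.72261424 205.68128236]
 [293.67120384 278.2406649 ]
 [370.01176931 276.21808064]
 [371.30986053 203.44059146]]
clock: 3.32
tool_pos: [0.527, 0.1408, 0.2135]
eef_rot: [-0.168, 0.986, 0.004, 0.009]
contact_force: [0.8, 0.1, 0.2]
opening: 0.01
t 3.32 in stand mm [  4.  168.7 213.5] F [0.8 0.1 0.2]
shift tool mm [ 4.2 -4.7 13.4] turn deg [0.2 1.1 0.1] q [-0.09  0.63 -0.41  1.85  0.36  0.72  1.2 ]
```

```bash

python3 -m creep '[3,-3,6,0,1,0,0,0,5,0,0,0,0,0,2,0,0,0]'
python3 d.py 0 164 190
```

```text
clock: 3.57
tool_pos: [0.5252, 0.1391, 0.2006]
eef_rot: [-0.17, 0.985, 0.003, 0.001]
contact_force: [-0.5, 0.2, 0.4]
opening: 0.005
t 3.57 in stand mm [  1.7 167.7 200.6] F [-0.5  0.2  0.4]
shift tool mm [ 1.8 -3.7 10.6] turn deg [0.3 0.2 0.4] q [-0.1   0.65 -0.4   1.85  0.37  0.71  1.2 ]
```

```bash

python3 -m creep '[0,-1,3,0,0,0,0,0,2,0,0,0,0,0,1,0,0,0]'
python3 -m creep '[0,0,2,0,0,0,0,0,2,0,0,0]'
python3 -m creep '[0,0,2,0,0,0,0,0,2,0,0,0]'
python3 d.py 0 164 190
```

```text
clock: 3.82
tool_pos: [0.5247, 0.1411, 0.1946]
eef_rot: [-0.171, 0.985, 0.005, 0.001]
contact_force: [-0.6, 0.5, 1.7]
opening: 0.009
clock: 3.98
tool_pos: [0.5247, 0.1414, 0.1903]
eef_rot: [-0.171, 0.985, 0.005, 0.001]
contact_force: [-0.2, -1.1, -0.8]
opening: 0.004
clock: 4.15
tool_pos: [0.5251, 0.1408, 0.1867]
eef_rot: [-0.17, 0.985, 0.004, 0.001]
contact_force: [-7.8, -1.1, 30.6]
opening: 0.004
t 4.15 in stand mm [  2.2 169.3 186.7] F [-7.8 -1.1 30.6]
shift tool mm [ 2.2 -5.2 -3.3] turn deg [0.4 0.2 0.4] q [-0.1   0.67 -0.39  1.86  0.38  0.67  1.19]
```

```bash

python3 -m creep '[0,0,-6,0,0,0,0,0,-20,0,0,0,0,0,-30,0,0,0,0,-20,-30,0,0,0]'
python3 d.py 0 -98 310
python3 - <<'E'
from h import *
import cv2
shot('scene','s2')
cv2.imwrite('pics/s2c.png',cv2.resize(cv2.imread('pics/s2.png')[120:280,270:430],None,fx=3.5,fy=3.5,interpolation=2))
for t in('pad_top','handle_mid'):print(find_in(t,'scene')[:2])
shot('wrist','w2')
E
```

```text
clock: 4.48
tool_pos: [0.5276, 0.1221, 0.2695]
eef_rot: [-0.173, 0.985, 0.004, -0.005]
contact_force: [0.6, 0.6, -0.9]
opening: 0.006
t 4.48 in stand mm [ -1.6 150.9 269.5] F [ 0.6  0.6 -0.9]
shift tool mm [   2.  -248.5  -42.7] turn deg [ 0.5 -0.5  0.8] q [-0.02  0.57 -0.46  1.76  0.3   0.89  1.3 ]
[{'xy': [350.3, 186.2], 'score': 0.62}]
[{'xy': [325.8, 300.4], 'score': 0.43}]
```

View pics/s2c.png

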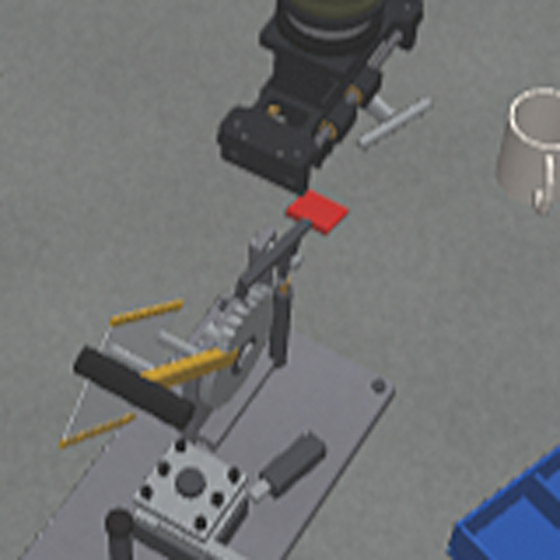

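View pics/w2.png

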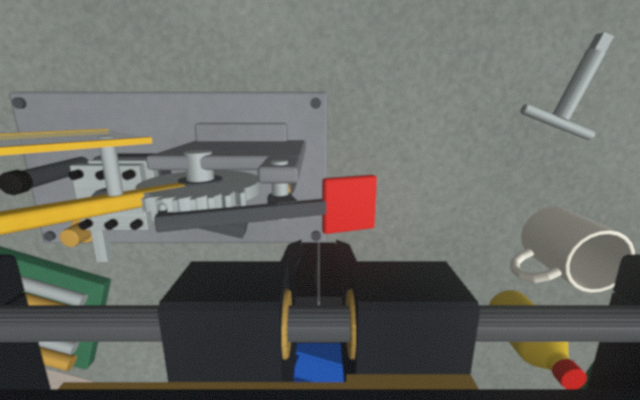

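```bash
python3 - <<'E'
from fit import *
p=np.load('p.npy')
for f in('scene0','s2'):
    h=cv2.cvtColor(cv2.imread(f'pics/{f}.png')[165:195,340:375],cv2.COLOR_BGR2HSV)
    m=((h[...,0]<8)|(h[...,0]>172))&(h[...,1]>130)
    v,u=np.nonzero(m);print(f,u.mean()+340,v.mean()+165,m.sum())
def pad(th,a0):  # pad top centre rel pivot r=45,22
    a=-th; y,z=45,22+a0; return (0,117+y*np.cos(a)-z*np.sin(a),175+y*np.sin(a)+z*np.cos(a))
for th in(0,.05,.1,.16,.32):print(th,np.round(pad(th,0),1),proj(S['scene'],W(p,pad(th,0))))
E
```

```text
scene0 359.80625 177.79375 160
s2 360.2032520325203 179.9512195121951 123
0 [  0. 162. 197.] [[360.09526223 177.62429998]]
0.05 [  0.  163.  194.7] [[360.22806878 177.870676  ]]
0.1 [  0.  164.  192.4] [[360.33891242 178.15396388]]
0.16 [  0.  164.9 189.5] [[360.44270819 178.54139134]]
0.32 [  0.  166.6 181.7] [[360.5627502  179.81504938]]
```

```bash

python3 -m creep '[0,-20,-30,0,0,0,0,-38,-15,0,0,0,0,-40,-3,0,0,0,0,-40,0,0,0,0,0,-40,0,0,0,0]'
python3 -m creep '[0,-32,0,0,0,0,0,-12,0,0,0,0,0,0,0,0,0,0]'
python3 d.py 0 -104 310
python3 - <<'E'
from fit import *
p=np.load('p.npy')
s=shot('wrist','w3');shot('scene','s3')
cv2.imwrite('pics/s3c.png',cv2.resize(cv2.imread('pics/s3.png')[120:280,250:410],None,fx=3.5,fy=3.5,interpolation=2))
for e in(.7,.776,.85):print(e,proj(s,W(p,[(x,45-205*np.cos(e),130+205*np.sin(e)) for x in(-45,0,45)])).round(0).tolist())
E
```

```text
clock: 5.1
tool_pos: [0.5865, -0.0407, 0.3109]
eef_rot: [-0.182, 0.983, 0.006, -0.01]
contact_force: [0.8, 0.1, -0.2]
opening: 0.003
clock: 5.35
tool_pos: [0.6021, -0.0935, 0.3039]
eef_rot: [-0.177, 0.984, 0.004, -0.014]
contact_force: [0.4, -0.4, -0.1]
opening: 0.005
t 5.35 in stand mm [ -2.1 -77.2 303.9] F [ 0.4 -0.4 -0.1]
shift tool mm [ -1.4 -26.7  -6.5] turn deg [ 0.8 -1.5  1.1] q [ 0.33  0.64 -0.46  1.49  0.29  1.11  1.74]
0.7 [[258.0, 154.0], [260.0, 232.0], [262.0, 301.0]]
0.776 [[275.0, 158.0], [276.0, 239.0], [277.0, 312.0]]
0.85 [[295.0, 161.0], [295.0, 247.0], [295.0, 322.0]]
```

View pics/w3.png

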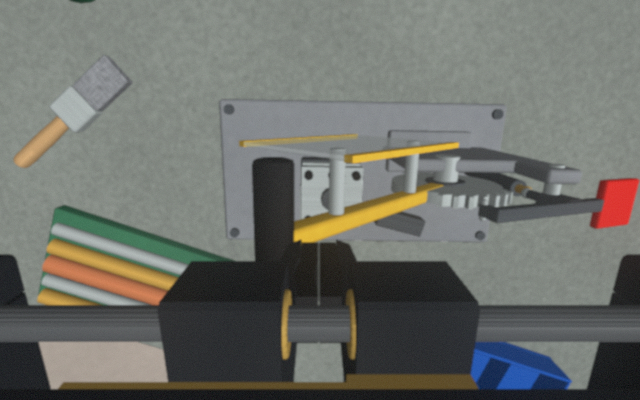

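View pics/s3c.png

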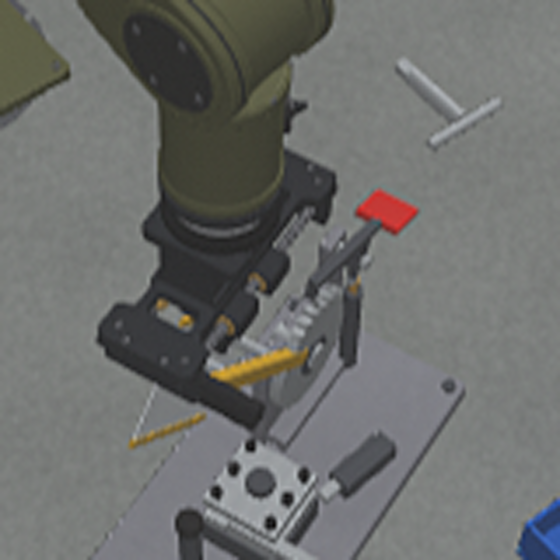

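```bash

python3 -m creep '[-1,-27,0,0.8,-1.5,1,0,0,0,0,0,0]'
python3 d.py 0 -104 290
```

```text
clock: 5.62
tool_pos: [0.6111, -0.1078, 0.3032]
eef_rot: [-0.175, 0.985, 0.003, -0.0]
contact_force: [0.3, -1.8, 0.0]
opening: 0.004
t 5.62 in stand mm [  1.7 -93.7 303.2] F [ 0.3 -1.8  0. ]
shift tool mm [  1.8 -10.3  13.2] turn deg [0.3 0.  0.9] q [ 0.35  0.64 -0.46  1.49  0.3   1.08  1.76]
```

```bash

python3 -m creep '[1,-11,6,0,0,1,0,-3,5,0,0,0,0,0,4,0,0,0]'
python3 d.py 0 -106 282
```

```text
clock: 5.87
tool_pos: [0.6147, -0.1138, 0.2879]
eef_rot: [-0.17, 0.985, 0.005, 0.0]
contact_force: [0.1, 0.2, -0.4]
opening: 0.002
t 5.87 in stand mm [   3.1 -100.5  287.9] F [ 0.1  0.2 -0.4]
shift tool mm [ 3.1 -5.5  5.8] turn deg [0.5 0.1 0.4] q [ 0.36  0.66 -0.45  1.49  0.3   1.06  1.75]
```

```bash

python3 -m creep '[2,-6,4,0,0,0,0,-3,4,0,0,0,0,-3,4,0,0,0]'
python3 d.py 0 -115 270
python3 -m creep '[0,-3,4,0,0,0,0,-3,4,0,0,0,0,-3,4,0,0,0]'
python3 d.py 0 -124 257
```

```text
clock: 6.12
tool_pos: [0.6174, -0.1237, 0.2763]
eef_rot: [-0.173, 0.985, 0.004, 0.001]
contact_force: [-1.6, -0.8, 4.7]
opening: 0.003
t 6.12 in stand mm [   2.4 -110.8  276.3] F [-1.6 -0.8  4.7]
shift tool mm [ 2.5 -4.2  6.3] turn deg [0.5 0.2 0.7] q [ 0.37  0.68 -0.45  1.49  0.31  1.04  1.77]
clock: 6.37
tool_pos: [0.6207, -0.1331, 0.2652]
eef_rot: [-0.173, 0.985, 0.003, 0.001]
contact_force: [-1.9, -0.3, 5.0]
opening: 0.003
t 6.37 in stand mm [   2.4 -120.8  265.2] F [-1.9 -0.3  5. ]
shift tool mm [ 2.5 -3.3  8.1] turn deg [0.4 0.2 0.7] q [ 0.38  0.7  -0.45  1.49  0.32  1.02  1.78]
```

```bash

python3 -m creep '[1,-4,6,0,0,0,0,-4,6,0,0,0,0,-3,6,0,0,0,0,-3,6,0,0,0,0,-3,6,0,0,0]'
python3 d.py 0 -144 221
```

```text
clock: 6.78
tool_pos: [0.6276, -0.1527, 0.2351]
eef_rot: [-0.172, 0.985, 0.001, 0.004]
contact_force: [-0.3, -1.0, 4.6]
opening: 0.004
t 6.78 in stand mm [   2.5 -141.5  235.1] F [-0.3 -1.   4.6]
shift tool mm [ 2.6 -2.5 14.1] turn deg [0.1 0.4 0.7] q [ 0.4   0.74 -0.43  1.5   0.35  0.97  1.79]
```

```bash

python3 -m creep '[1,-2,6,0,0,0,0,-2,6,0,0,0,0,-2,6,0,0,0,0,-2,6,0,0,0,0,-1,6,0,0,0]'
python3 d.py 0 -152 205
python3 -m creep '[1,-1,6,0,0,0,0,-1,6,0,0,0,0,-1,6,0,0,0,0,-1,6,0,0,0,0,-1,5,0,0,0]'
python3 d.py 0 -159 170
```

```text
clock: 7.2
tool_pos: [0.6325, -0.1667, 0.2032]
eef_rot: [-0.171, 0.985, -0.002, 0.006]
contact_force: [0.4, -4.2, 5.1]
opening: 0.004
t 7.2 in stand mm [   2.5 -156.4  203.2] F [ 0.4 -4.2  5.1]
shift tool mm [ 2.5  4.4 -1.8] turn deg [-0.3  0.6  0.5] q [ 0.41  0.79 -0.42  1.51  0.37  0.91  1.79]
clock: 7.62
tool_pos: [0.6355, -0.1752, 0.1715]
eef_rot: [-0.17, 0.985, -0.004, 0.008]
contact_force: [-0.6, -3.3, 4.2]
opening: 0.004
t 7.62 in stand mm [   2.5 -165.4  171.5] F [-0.6 -3.3  4.2]
shift tool mm [2.5 6.5 1.4] turn deg [-0.6  0.8  0.4] q [ 0.41  0.83 -0.4   1.53  0.4   0.85  1.78]
```

```bash

python3 -m creep '[1,3,5,0,0,0,0,1,4,0,0,0,0,0,4,0,0,0,0,0,3,0,0,0]'
python3 d.py 0 -160 150
python3 -m creep '[0,0,3,0,0,0,0,0,3,0,0,0,0,0,3,0,0,0]'
python3 d.py 0 -160 141
```

```text
clock: 7.95
tool_pos: [0.6331, -0.1714, 0.1528]
eef_rot: [-0.17, 0.985, -0.004, 0.007]
contact_force: [1.0, -2.9, 4.0]
opening: 0.006
t 7.95 in stand mm [   1.6 -161.1  152.8] F [ 1.  -2.9  4. ]
shift tool mm [1.6 1.1 2.8] turn deg [-0.6  0.8  0.4] q [ 0.4   0.84 -0.39  1.55  0.41  0.81  1.76]
clock: 8.2
tool_pos: [0.633, -0.1709, 0.1428]
eef_rot: [-0.171, 0.985, -0.004, 0.007]
contact_force: [0.5, -2.4, 4.3]
opening: 0.006
t 8.2 in stand mm [   1.7 -160.6  142.8] F [ 0.5 -2.4  4.3]
shift tool mm [1.7 0.6 1.8] turn deg [-0.5  0.7  0.4] q [ 0.4   0.86 -0.39  1.56  0.42  0.79  1.75]
```

```bash

python3 -m creep '[0,0,1.5,0,0,0]'
python3 -m creep '[0,0,1.5,0,0,0]'
python3 -m creep '[0,0,1.5,0,0,0]'
```

```text
clock: 8.28
tool_pos: [0.633, -0.1708, 0.1412]
eef_rot: [-0.171, 0.985, -0.003, 0.007]
contact_force: [-3.0, -1.7, 17.0]
opening: 0.005
clock: 8.37
tool_pos: [0.6331, -0.1707, 0.1411]
eef_rot: [-0.17, 0.985, -0.004, 0.007]
contact_force: [-6.0, -2.6, 23.3]
opening: -0.001
clock: 8.45
tool_pos: [0.633, -0.1707, 0.1412]
eef_rot: [-0.17, 0.985, -0.004, 0.007]
contact_force: [-3.7, -1.9, 15.2]
opening: 0.004
```

```bash

python3 -m creep '[0,0,-5,0,0,0,0,0,-25,0,0,0,0,0,-38,0,0,0,0,-20,-38,0,0,0,0,-35,-15,0,0,0]'
python3 -m creep '[0,-40,-10,0,0,0,0,-40,0,0,0,0,0,-35,0,0,0,0,0,0,0,0,0,0,0,0,0,0,0,0]'
python3 - <<'E'
from fit import *
p=np.load('p.npy')
for n in('scene','top'):
    s=shot(n,n+'4')
    for t in('handle_mid','pad_top'):print(n,t,[(np.round(d['xy'],1).tolist(),round(d['score'],2)) for d in find_in(t,n)[:2]])
    for e in(-.02,0,.05):print(e,proj(s,W(p,[(x,45-205*np.cos(e),130+205*np.sin(e)) for x in(-45,0,45)])).round(1).tolist())
a=cv2.imread('pics/scene4.png')[160:330,255:395];b=cv2.imread('pics/top4.png')[120:230,250:400]
cv2.imwrite('pics/s4c.png',cv2.resize(a,None,fx=3.5,fy=3.5,interpolation=2));cv2.imwrite('pics/t4c.png',cv2.resize(b,None,fx=5,fy=5,interpolation=2))
h=cv2.cvtColor(cv2.imread('pics/scene4.png')[165:195,340:375],cv2.COLOR_BGR2HSV)
m=((h[...,0]<8)|(h[...,0]>172))&(h[...,1]>130)
v,u=np.nonzero(m);print(u.mean()+340,v.mean()+165,m.sum())
print(get_state()['contact_force'],get_state()['tool_pos'])
E
```

```text
clock: 8.87
tool_pos: [0.6436, -0.2061, 0.2592]
eef_rot: [-0.18, 0.984, 0.007, -0.002]
contact_force: [2.3, -0.7, -0.8]
opening: 0.006
clock: 9.28
tool_pos: [0.6872, -0.3172, 0.2704]
eef_rot: [-0.18, 0.984, 0.01, 0.001]
contact_force: [0.6, 0.6, -0.1]
opening: 0.003
scene handle_mid [([310.2, 242.5], 0.79)]
scene pad_top [([350.2, 186.0], 0.6)]
-0.02 [[282.7, 267.7], [296.7, 276.0], [311.1, 284.5]]
0 [[282.6, 267.0], [296.7, 275.3], [311.0, 283.8]]
0.05 [[282.4, 265.1], [296.6, 273.5], [311.0, 282.0]]
top handle_mid [([350.3, 167.9], 0.75)]
top pad_top [([281.3, 181.4], 0.76)]
-0.02 [[377.5, 170.5], [373.1, 158.0], [368.7, 145.6]]
0 [[377.7, 170.2], [373.3, 157.6], [368.8, 145.2]]
0.05 [[378.1, 169.4], [373.6, 156.8], [369.1, 144.3]]
360.1693548387097 179.91129032258064 124
[0.34539983 0.12721251 0.46688989] [ 0.68711649 -0.31561936  0.27186834]
```

View pics/s4c.png

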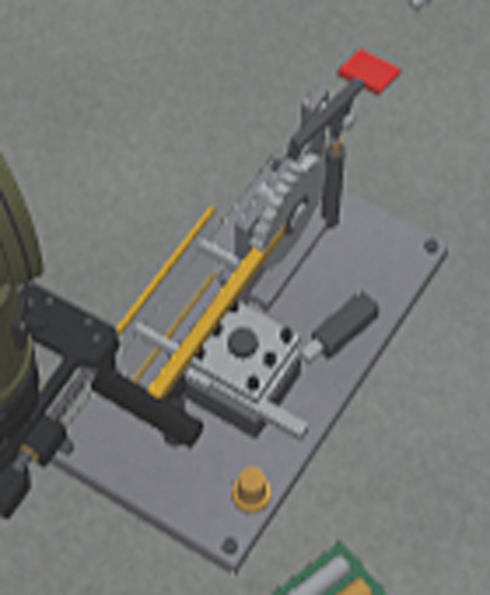

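View pics/t4c.png

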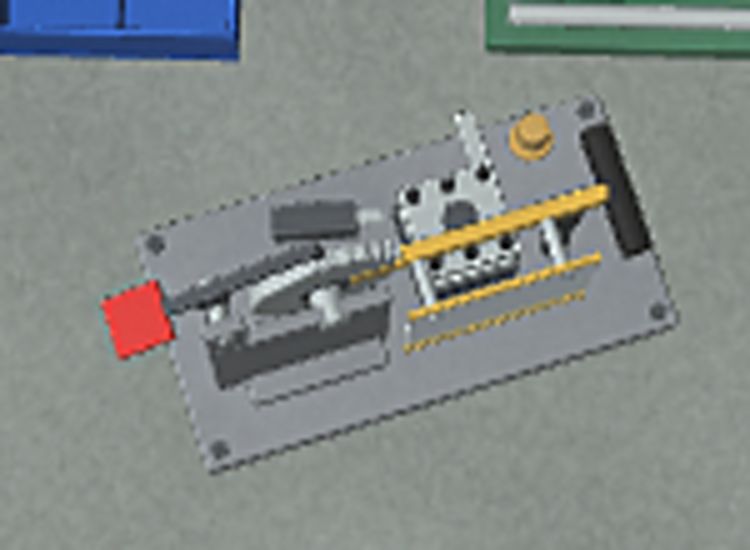

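View pics/scene4.png

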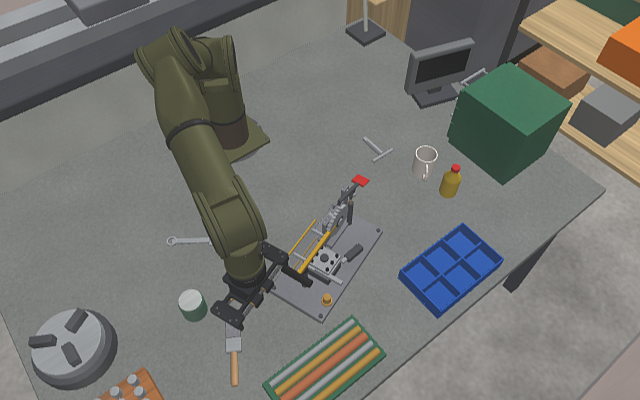

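```bash
python3 -c "
from plant import *
print(get_state()['contact_force'],abs(get_state()['qd']).max());print(finish_job())"
```

```text
[0.34539983 0.12721251 0.46688989] 0.00816728622942654
the job is handed in; nothing more can be done
None
```

The pawl is free and the guard is down on its rubber stop. I handed the job in with the arm clear, about 9.5 s on the robot's clock.

- **Pawl:** I pressed the red pad with the shut fingertips until the force dropped away at the snap. I then touched its end stop at about 31 N and lifted off. The pad moved 2.2 px in the scene camera, where 2.2 px is predicted for 0.32 rad. It was still in that place in the last picture, with the pawl visibly off the teeth.
- **Guard:** I pushed the cross handle down along its arc at about 75 mm/s, slowing to about 35 mm/s near the end. It took about 4–7 N, then rose to at most about 24 N against the stop, with the fingertips at 141 mm, the expected height for a level arm. The top camera then showed the handle at (373.2, 158.0), against (373.3, 157.6) predicted.
- **Other checks:** There was no contact force on the tool at hand-in. The loose things looked unmoved in the pictures. The brush and the spanner were partly hidden behind the arm in the last scene view, and I checked this only by eye.
- **Disagreement:** In the final pictures the networks reported `handle_mid` about 20 to 35 px away from the handle, and `pad_top` about 10 px off in the scene view. I relied on the image geometry and the contact heights instead.

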